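Hang the green burr holder on the slotted upright

ROBOT

A 6-joint arm with a two-finger parallel gripper is mounted at the origin on the work surface. World frame = base frame: x ahead of the robot, y to its left, z up, the work surface at z = 0. Lengths are in m, angles in rad, forces in N, time in s.
With the tool pointing down it reaches from about 0.325 to 0.9 m from the base axis. Payload 6.1 kg.
Tool frame: the origin (TCP) lies midway between the tips of the shut fingers; the grasp point (between the pads) lies 19 mm behind it (manip.grip_point_offset is the distance from the TCP to the grasp point, in m); z points along the fingers, y is the line along which they close (so a half turn about z gives the same grasp; the last joint's range is limited). The gripper opens to 87 mm and grips with 3 to 60 N. Pads are 19 mm wide; open, the fingers measure 117 mm over their backs; the gripper's body (75 mm by 190 mm) begins 51 mm behind the grasp point.
Start: joints at [-1.47, 0.22, 1.526, -0, 1.395, -0.126], TCP at [0.141, -0.609, 0.201] pointing down, gripper open.
Joint ranges: [-2.98, 2.98], [-0.91, 2.08], [0.09, 2.57], [-1.24, 4.39], [0.2, 2.65], [-2.68, 2.68]. Speed limits (rad/s): [2.57, 2.57, 3.01, 3.14, 3.14, 3.14].

INTERFACE

Orientations are given as a unit quaternion [w, x, y, z].
In Python, from cell import manip, vision gives the robot as it stands.
- The arm moves only by the tool move_arm, never from a script. Its argument "steps" is a list of rows, each a list of 5 numbers: the shift along the tool's x, y, z each as a share of 12 cm, from -1 to 1, then the turn about the tool's z as a share of 2 rad, from -1 to 1, then the opening, from 0 (shut) to 1 (fully open). In form: [[x, y, z, turn, grip], ...]. A call has 1 to 20 rows; each row is the pose to reach, as a shift and turn from the pose commanded when the call began, along the tool's axes at that moment; what a row does not reach only later rows make up. A row lasts 1/8 s, in which the tool goes at most 62.5 mm and 10.7 degrees, less where a joint would pass 70% of its speed; a pose out of reach is approached as far as the arm can. A call with a number of a shift or a turn outside -1 to 1 is refused whole. A call with a gripper value outside its range is refused whole. The fingers move at their own pace and stop on an object; the grip force is fixed at half the most. Time passes only in rows, so rows that repeat a pose let the fingers close. It gives the time, the measured TCP pose, the force, the opening and the grip force at its end, in the units of the state.
- manip.get_state(): the state, without advancing time (a new reading comes with each control period).
- vision.get_image(name): name is "side" or "top" or "wrist"; returns a dict with "image" (384x512x3 uint8, red, green, blue), "mtx" (3x3 intrinsics, pixels), "world_from_camera" (4x4, takes a point from camera to world coordinates). Camera axes: x right, y up, looking along -z (the intrinsics and any distortion apply to the point x, -y, -z); pixel columns grow to the right and rows downward; lengths in m; the calibration is good to about 2 mm. A picture is of the moment at which its call begins. There is no depth.
- manip.sign_off(): hands the job in; it is judged then, once.
The state is a dict: "clock": time; "joint_positions": joint angles; "joint_velocities": joint speeds; "effort": joint torques, N m; "tool_pos": TCP position; "ee_rot": TCP orientation; "contact_force": force on the tool from outside, world axes, zero at the start; "wrist_torque": the same for the moment, N m; "width": finger opening in m; "grasp_force": force on a finger pad.
Only numpy, scipy, OpenCV 4.12 (cv2) and the standard library are available. Lean on these libraries where they do the work, as an engineer would, in place of code of your own. Each camera call takes 0.05 s, during which the arm holds its last target. There are 200 camera calls.

TASK

On the jade carver's bench, hook the green burr holder into the slot of the metal upright, then press it straight down until it sits fully home, locked under the red spring catch, and let go. Leave the white burr holder and the white bottle where they stand.

Things in the scene. Friction and masses are not known exactly. Their poses are not given: they have to be found in the camera images.
- green_holder: Green burr holder to hang, a block 90 (x) x 60 (y) x 50 mm (z), 0.28 kg, standing on the bench. Origin: centre of its underside; x to its back, z up. Back face at x=+45. Grip rib on top, black: 10 thick (y), x -27 to +17, z 50 to 105. Burrs at x=-37 rise to z=88. Rounded ledge at the foot of the back, z 0 to 8, then a recess to z=28 for the catch.
- hook (a point): Hook at the top of the green holder's back (steel, 20 mm wide in y): tongue sticking out to +x, its end bent down as a lip. This point: middle of the tongue's underside at the back face, holder frame (45, 0, 48) mm. Gap from back face to lip: 7 mm at the tongue, flaring to 14 at the lip's tip, 24 mm below this point. Farthest point 18 mm out in +x.
- upright: Aluminium channel 84 mm wide (y), 165 tall, on a fixed green foot plate. Origin: on the bench under the middle of its front face, which is the plane x=0 and looks to -x, to the robot; z up. Red spring catch stands 5 mm out of the face at z 62 to 73, ramp on top: the holder's ledge must be pressed down past it (5 to 10 N). Holder's origin when home: (-45, 0, 52) mm, x axes parallel.
- slot (a point): The slot in the upright's 4 mm front plate, open behind: 40 mm wide (y), 55 tall. This point: middle of its lower edge at the front face, upright frame (0, 0, 100) mm. Move the hook in along +x with its point 34 to 43 mm above this one until the back face meets the plate, then down; home, the two points meet. Unpressed, the holder stops on the catch 8 to 14 mm above home.
- white_holder: Bystander: white burr holder of the same shape with a grey rib but no hook. Origin: centre of its underside. Leave it.
- bottle: Bystander: white plastic bottle, 60 mm across, 150 tall, standing. Origin: centre of its underside. Leave it.
There are look-alikes about, which are no part of the job. Of the things shaped like the green_holder, the green one is meant. Of the things that look like the upright, the larger one is meant.

How it is judged:
By the outcome, as a careful person would: the job done as asked, in the order asked, and still so for the second after the job is handed in, with the robot touching nothing.
It also fails if it takes over 38 s, if anything falls off the work surface, if the arm or the gripper's body presses on something with over 40 N, if the wrist force passes 120 N, or if a joint passes its speed limit or range.

## Working session

There is one attempt and no reset: what is moved stays moved. The work goes in short steps, Python scripts to look and compute and a tool call to move; the robot and the scene stay as the last step left them, time stands still between calls to the robot, and variables do not carry over. Pictures are saved under pics/ and viewed, at most 10 in all, crops included, and the job is handed in when it is done.

Besides the shell and the picture viewer there is one more tool, called after ">>>" as name(argument=value, ...), one argument or row to a line, values as JSON. move_arm: Moves the arm, as the interface text tells. Shift numbers are shares of 12 cm and turn numbers shares of 2 rad, none past 1 either way. Its arguments: {"type":"object","properties":{"steps":{"type":"array","items":{"type":"array","items":{"type":"number","minimum":-1,"maximum":1}}}},"required":["steps"]}

```bash
mkdir -p pics; ls; python3 - <<'E'
from cell import manip, vision
import cv2, numpy as np, pickle
d={}
for n in ("top","side"):
    r=vision.get_image(n); d[n]=r
    print(n,r["mtx"].tolist(),np.round(r["world_from_camera"],4).tolist(),[k for k in r])
pickle.dump(d,open("a.pkl","wb"))
im=np.hstack([cv2.resize(d[n]["image"],(400,300)) for n in d])
cv2.imwrite("pics/top0.png",cv2.resize(d["top"]["image"][:,:,::-1],(800,600),interpolation=cv2.INTER_CUBIC))
cv2.imwrite("pics/side0.png",cv2.resize(d["side"]["image"][:,:,::-1],(800,600),interpolation=cv2.INTER_CUBIC))
print(manip.get_state(), manip.grip_point_offset)
E
```

```text
pics
top [[439.0670968576842, 0.0, 260.48144727421317], [0.0, 439.0670968576842, 189.8882403939243], [0.0, 0.0, 1.0]] [[-0.0268, 0.9945, -0.1015, 0.4752], [-0.9996, -0.0278, -0.0082, -0.0535], [-0.011, 0.1012, 0.9948, 1.2781], [0.0, 0.0, 0.0, 1.0]] ['image', 'mtx', 'world_from_camera']
side [[458.7012187058694, 0.0, 256.6094553482067], [0.0, 458.7012187058694, 197.2316464709746], [0.0, 0.0, 1.0]] [[-0.9879, 0.1255, -0.0907, 0.4923], [-0.1548, -0.7887, 0.5949, 0.6557], [0.0031, 0.6018, 0.7987, 1.0023], [0.0, 0.0, 0.0, 1.0]] ['image', 'mtx', 'world_from_camera']
{'clock': 0.1, 'joint_positions': array([-1.47009467e+00,  2.21151144e-01,  1.52750170e+00, -1.54001850e-05,
        1.39472145e+00, -1.26077430e-01]), 'joint_velocities': array([-2.17767582e-05, -1.44839206e-03, -3.81237248e-03,  2.28622627e-03,
       -1.86496500e-03,  1.43860134e-03]), 'effort': array([ 1.13865481e-03, -4.95944881e+01, -3.88521409e+01,  7.00551504e-02,
        5.14854700e-02, -4.59711441e-05]), 'tool_pos': array([ 0.14046823, -0.60838738,  0.20024165]), 'ee_rot': array([-8.90841453e-04,  9.93577743e-01,  1.13148023e-01,  3.72305601e-06]), 'contact_force': array([-0.85789854, -0.22427041, -0.42339809]), 'wrist_torque': array([ 0.00576981, -0.019892  , -0.02211786]), 'grasp_force': 0.0, 'width': 0.08711877665913818} 0.0187
```

View pics/top0.png

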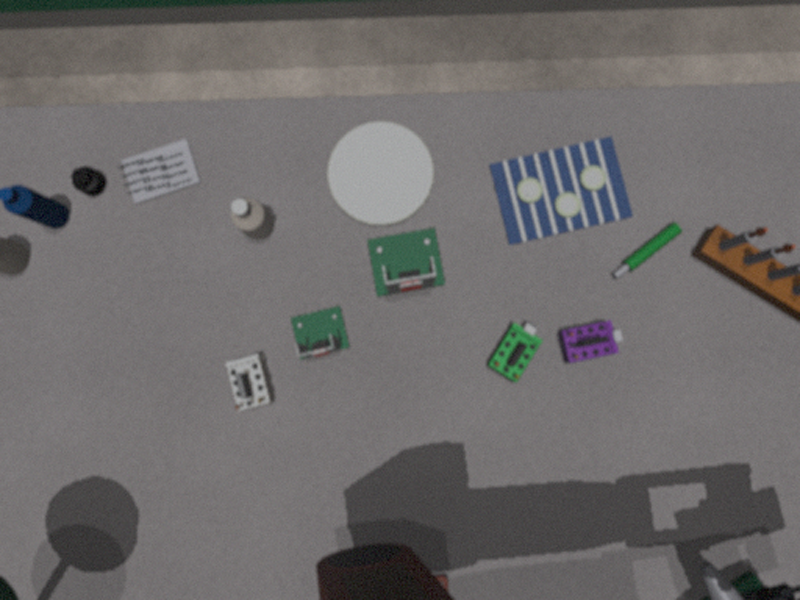

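View pics/side0.png

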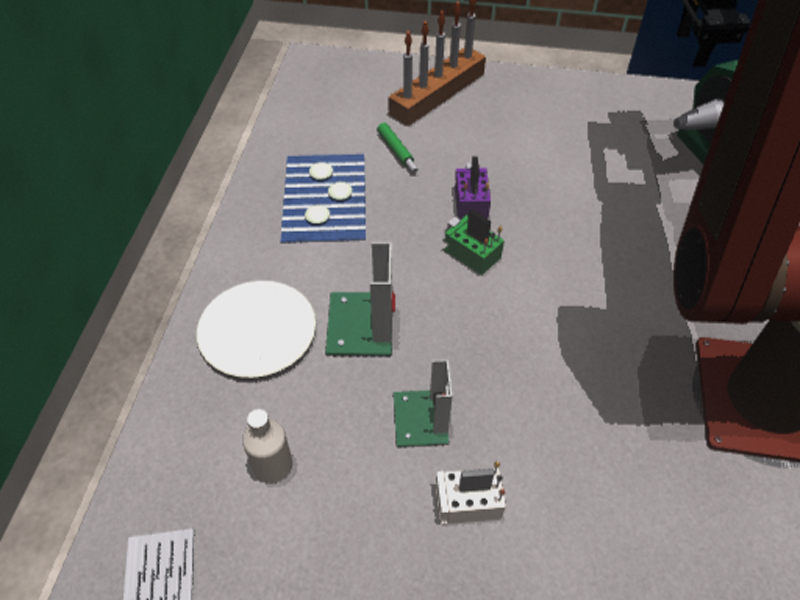

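Top view, 800x600 pixels. Holder-shaped things are green (515,350), purple (590,341) and white (248,381). The green one, with its hook at (530,328), fits the description. The uprights are at (406,265) and (319,332), and the first is larger, so it's the one meant. I'll confirm this in a crop and measure both targets.

```bash
cat > h.py <<'E'
import cv2, numpy as np
def ray(r,px):
    px=np.atleast_2d(np.asarray(px,float)); K=r["mtx"];T=r["world_from_camera"]
    c=np.c_[(px[:,0]-K[0,2])/K[0,0],-(px[:,1]-K[1,2])/K[1,1],-np.ones(len(px))]
    return T[:3,3], c@T[:3,:3].T
def plane(r,px,z):
    o,d=ray(r,px); return (o+d*((z-o[2])/d[:,2])[:,None])[:,:2]
def proj(r,P):
    T=r["world_from_camera"];c=(np.atleast_2d(P)-T[:3,3])@T[:3,:3];K=r["mtx"]
    return np.c_[K[0,0]*c[:,0]/-c[:,2]+K[0,2],-K[1,1]*c[:,1]/-c[:,2]+K[1,2]]
def big(m):
    c,_=cv2.findContours(m.astype(np.uint8),cv2.RETR_EXTERNAL,cv2.CHAIN_APPROX_NONE)
    return max(c,key=cv2.contourArea)[:,0,:]
def rect(p,s=1000):
    (c,(w,h),a)=cv2.minAreaRect((p*s).astype(np.float32)); return np.array(c)/s,w,h,a
E
python3 - <<'E'
from h import *
import pickle
d=pickle.load(open("a.pkl","rb")); r=d["top"]; im=r["image"]
hsv=cv2.cvtColor(im,cv2.COLOR_RGB2HSV); H,S,V=cv2.split(hsv)
def box(m,x0,y0,x1,y1):
    o=np.zeros_like(m); o[y0:y1,x0:x1]=m[y0:y1,x0:x1]; return o
g=box((H>45)&(H<80)&(S>120)&(V>80),300,195,355,250)
g=cv2.morphologyEx(g.astype(np.uint8),cv2.MORPH_CLOSE,np.ones((5,5)))
c=big(g); print("holder z=.05",rect(plane(r,c,.05)), rect(c,1))
k=box((V<50),300,195,355,250); cc=big(cv2.bitwise_and(k.astype(np.uint8),cv2.dilate(g,np.ones((3,3))))); print("rib z=.105",rect(plane(r,cc,.105)),rect(cc,1))
f=box((H>60)&(H<95)&(S>90),230,140,290,195)
c=big(cv2.morphologyEx(f.astype(np.uint8),cv2.MORPH_CLOSE,np.ones((3,3)))); print("foot z=.005",rect(plane(r,c,.005)),rect(c,1))
w=box((S<40)&(V>130),236,150,286,190); n,l,st,ct=cv2.connectedComponentsWithStats(w.astype(np.uint8)); print(st[1:].tolist())
red=box(((H<8)|(H>172))&(S>90),236,160,290,195); print("red",plane(r,np.argwhere(red)[:,::-1].mean(0),.0675) if red.any() else 0)
a=cv2.resize(im[140:260,225:385],(800,600),interpolation=cv2.INTER_CUBIC)
b=cv2.resize(d["side"]["image"][90:240,200:400],(800,600),interpolation=cv2.INTER_CUBIC)
cv2.imwrite("pics/c1.png",a[:,:,::-1]); cv2.imwrite("pics/c2.png",b[:,:,::-1])
E
```

```text
holder z=.05 (array([ 0.49607971, -0.23070406]), 57.390045166015625, 87.2066650390625, 55.42432403564453) (array([328.72058105, 225.36764526]), 20.78474998474121, 31.138778686523438, 32.47119140625)
rib z=.105 (array([ 0.47907901, -0.21216475]), 2.6443209648132324, 0.0, 177.6142120361328) (array([325. , 231.5]), 1.0, 0.0, -90.0)
foot z=.005 (array([ 0.67197174, -0.0415509 ]), 103.6353759765625, 124.1054458618164, 8.634134292602539) (array([259.35827637, 167.28182983]), 35.004722595214844, 42.399375915527344, 79.82449340820312)
[[272, 153, 3, 3, 8], [242, 158, 2, 3, 6], [276, 165, 1, 1, 1], [277, 169, 1, 3, 3], [245, 170, 1, 4, 4], [276, 174, 3, 3, 6], [246, 176, 1, 3, 3], [270, 176, 5, 2, 5], [254, 179, 8, 4, 17], [265, 178, 3, 3, 6], [247, 180, 1, 1, 1], [251, 180, 1, 1, 1], [262, 181, 1, 1, 1]]
red [[ 0.6148166 -0.0515636]]
```

View pics/c1.png

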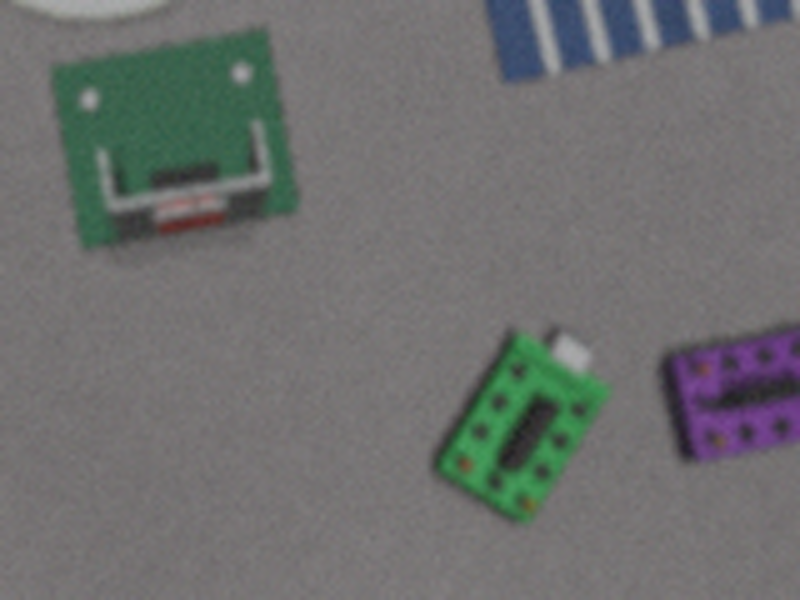

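View pics/c2.png

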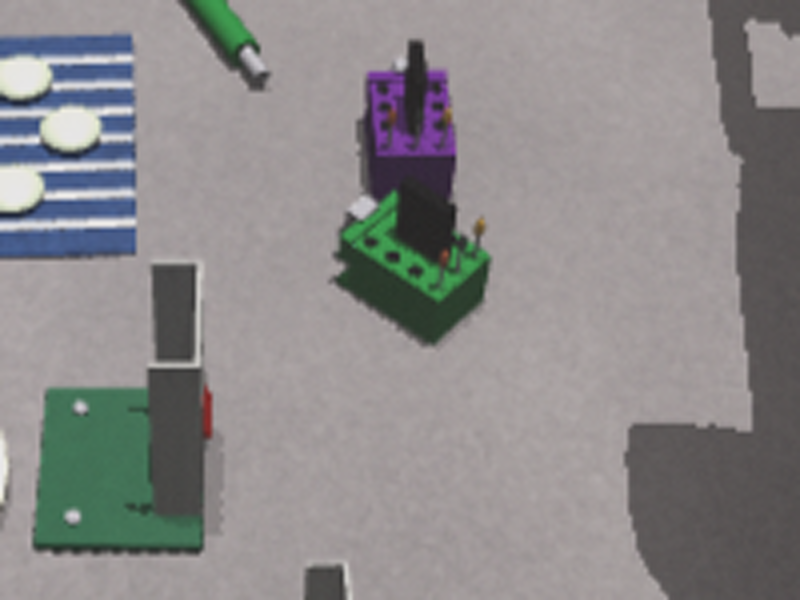

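The crops confirm it. The green holder with its steel hook is at c1 (525,425), and the larger upright has its top edge from c1 (108,208) to (270,187) with the red catch below it. Next I'll triangulate the upright's top-front corners and work out the first move.

```bash
python3 - <<'E'
from h import *
import pickle
from cell import manip
d=pickle.load(open("a.pkl","rb")); t,s=d["top"],d["side"]
A=np.array([[108,211],[271,188]])/5+[225,140]-.4; B=np.array([[203,366],[201,263]])/4+[200,90]-.4
for a,b in zip(A,B):
    o1,d1=ray(t,a);o2,d2=ray(s,b);d1=d1[0];d2=d2[0]
    k=np.linalg.lstsq(np.c_[d1,-d2],o2-o1,rcond=None)[0]; print("tri",((o1+k[0]*d1)+(o2+k[1]*d2))/2, "gap",np.linalg.norm(o1+k[0]*d1-o2-k[1]*d2))
for r,px in((t,A),(s,B)):
    P=plane(r,px,.165); v=P[0]-P[1]; print(P.tolist(),np.linalg.norm(v),"mid",P.mean(0),"yaw",np.degrees(np.arctan2(-v[0],v[1])))
# holder in side view: bright top face
for r,b in((s,(270,120,330,170)),):
    im=r["image"];h=cv2.cvtColor(im,cv2.COLOR_RGB2HSV);H,S,V=cv2.split(h)
    m=np.zeros(H.shape,np.uint8);x0,y0,x1,y1=b
    m[y0:y1,x0:x1]=((H>45)&(H<80)&(S>120)&(V>90))[y0:y1,x0:x1]
    m=cv2.morphologyEx(m,cv2.MORPH_CLOSE,np.ones((3,3)));print("side top face",rect(plane(r,big(m),.05)))
st=manip.get_state(); p=st["tool_pos"]; q=st["ee_rot"]
yaw=2*np.arctan2(q[2],q[1]); x=np.array([np.cos(yaw),np.sin(yaw)]); y=np.array([np.sin(yaw),-np.cos(yaw)])
c=np.array([.496,-.231]); D=c-p[:2]; print(np.degrees(yaw),D@x/.12,D@y/.12)
E
```

```text
tri [ 0.60924512 -0.00865068  0.16989538] gap 0.0014258700908406422
tri [ 0.62178372 -0.09193379  0.16547385] gap 0.0035664410623684256
[[0.6105583390776106, -0.008433572607721408], [0.6200479827191876, -0.09199749182139347]] 0.08410102217448509 mid [ 0.61530316 -0.05021553] yaw 6.478838719792264
[[0.6092093061662325, -0.012503759702502282], [0.6236615911225545, -0.092505871021622]] 0.08129702550509185 mid [ 0.61643545 -0.05250482] yaw 10.239976210516655
side top face (array([ 0.49553128, -0.23419865]), 58.152339935302734, 89.37281799316406, 55.43569564819336)
12.993639913316114 3.594010468543797 -2.398213333677069
```

>>> move_arm(
  steps=[
    [0.5,-0.4,0,0,1],
    [1,-0.8,0,0,0.6],
    [1,-0.8,0,0,0.6],
  ],
)

```text
clock: 0.48
tool_pos: [0.2373, -0.4857, 0.2006]
ee_rot: [-0.001, 0.993, 0.114, 0.0]
contact_force: [-0.4, -1.4, -1.0]
width: 0.0739
grasp_force: 0.0
```

>>> move_arm(
  steps=[
    [0.5,-0.4,0,0,0.6],
    [1,-0.8,0,0,0.6],
    [1,-0.8,0,0,0.6],
  ],
)

```text
clock: 0.85
tool_pos: [0.3325, -0.3652, 0.2009]
ee_rot: [-0.001, 0.993, 0.114, 0.0]
contact_force: [-0.7, 0.0, -0.4]
width: 0.0535
grasp_force: 0.0
```

>>> move_arm(
  steps=[
    [0.3,-0.3,0,0.1,0.6],
    [0.6,-0.6,0,0.2,0.6],
    [0.9,-0.8,0,0.3,0.6],
    [0.9,-0.8,0,0.415,0.6],
    [0.9,-0.8,0,0.415,0.6],
    [0.9,-0.8,0,0.415,0.6],
  ],
)

```text
clock: 1.6
tool_pos: [0.4147, -0.2497, 0.2008]
ee_rot: [-0.0, 0.955, -0.296, -0.0]
contact_force: [0.5, -0.1, 0.2]
width: 0.0522
grasp_force: 0.0
```

```bash
cat > look.py <<'E'
from h import *
from cell import manip,vision
import sys
def go(tx,ty,yaw_t):
    st=manip.get_state(); p=st["tool_pos"]; q=st["ee_rot"]
    R=np.array([[1-2*(q[2]**2+q[3]**2),2*(q[1]*q[2]-q[0]*q[3])],[2*(q[1]*q[2]+q[0]*q[3]),0]])
    yaw=np.arctan2(R[1,0],R[0,0]); x=np.array([np.cos(yaw),np.sin(yaw)]); y=np.array([x[1],-x[0]])
    D=np.array([tx,ty])-p[:2]; print("t",st["clock"],"tcp",np.round(p,4),"yaw",np.degrees(yaw),"width",st["width"],"F",np.round(st["contact_force"],1))
    print("shift shares",D@x/.12,D@y/.12,"turn",-(np.radians(yaw_t)-yaw)/2)
E
python3 - <<'E'
from look import *
r=vision.get_image("wrist"); cv2.imwrite("pics/w1.png",r["image"][:,:,::-1])
import pickle; pickle.dump(r,open("w1.pkl","wb"))
go(.496,-.232,-34.6)
im=r["image"];H,S,V=cv2.split(cv2.cvtColor(im,cv2.COLOR_RGB2HSV))
m=cv2.morphologyEx(((H>45)&(H<80)&(S>120)&(V>80)).astype(np.uint8),cv2.MORPH_CLOSE,np.ones((7,7)))
c=big(m); print(rect(plane(r,c,.05)),rect(c,1))
print("expected rib top corners px",proj(r,[[.496,-.232,.105]]))
E
```

```text
t 1.65 tcp [ 0.4147 -0.2499  0.2009] yaw -34.425572413122666 width 0.052059774275106795 F [-0.2 -0.2  0.2]
shift shares 0.4748407568424422 -0.5061085213616247 turn 0.0015221678486589951
(array([ 0.48519379, -0.24541559]), 38.7408447265625, 78.68741607666016, 69.781494140625) (array([205.9577179, 126.989151 ]), 77.81517791748047, 37.31233596801758, 73.46516418457031)
expected rib top corners px [[178.22995816 129.07575624]]
```

View pics/w1.png

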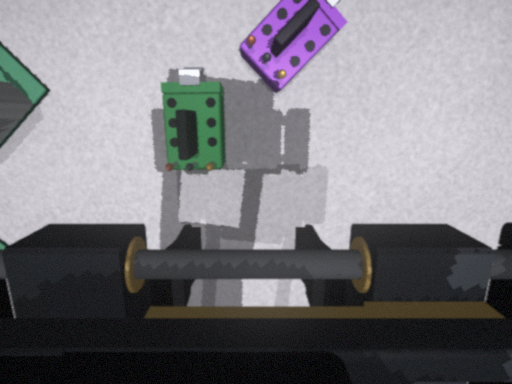

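The wrist view shows the green holder aligned with the tool. Its top-face corners are at about (163,93), (223,93), (166,168) and (224,168), with the hook at (190,75) and purple well clear.

```bash
python3 - <<'E'
from look import *
import pickle; r=pickle.load(open("w1.pkl","rb"))
P=plane(r,[[163,93],[223,93],[224,168],[166,168]],.05); print(P,P.mean(0))
for i in range(4):
    v=P[(i+1)%4]-P[i]; print(np.linalg.norm(v),np.degrees(np.arctan2(v[1],v[0])))
u=np.array([np.cos(np.radians(-34.6)),np.sin(np.radians(-34.6))]);v=np.array([-u[1],u[0]])
c=np.array([.496,-.232])
def P3(x,y,z): return [*(c+u*x+v*y),z]
print("pred face",proj(r,[P3(.045,.03,.05),P3(.045,-.03,.05),P3(-.045,-.03,.05),P3(-.045,.03,.05)]))
print("pred rib",proj(r,[P3(.017,.005,.105),P3(.017,-.005,.105),P3(-.027,-.005,.105),P3(-.027,.005,.105)]))
im=r["image"];print((im[120,155:232].max(1)).tolist());print(im[140,155:232].max(1).tolist())
E
```

```text
[[ 0.53834702 -0.2302299 ]
 [ 0.50367571 -0.28066264]
 [ 0.44034979 -0.23656428]
 [ 0.47592113 -0.1848517 ]] [ 0.48957341 -0.23307713]
0.06120098604723739 -124.50759306286783
0.07716759444301644 145.14775044484352
0.06276552541358918 55.47722861465916
0.07717624010670578 -36.0138975831209
pred face [[157.81486686  81.39261334]
 [217.16475549  81.49658409]
 [219.08553572 169.62567293]
 [163.70783978 169.55209345]]
pred rib [[171.3598788  108.91217825]
 [182.95223839 108.93095595]
 [185.43523977 159.82984275]
 [174.30048381 159.81452692]]
[127, 127, 128, 126, 126, 130, 128, 127, 123, 117, 121, 127, 128, 109, 81, 62, 57, 52, 52, 47, 50, 43, 44, 50, 44, 49, 54, 53, 52, 54, 45, 45, 40, 38, 38, 41, 36, 41, 38, 37, 43, 77, 114, 130, 132, 136, 135, 138, 134, 134, 131, 110, 79, 52, 55, 50, 49, 48, 49, 59, 89, 120, 130, 127, 115, 91, 76, 65, 72, 88, 106, 114, 121, 122, 123, 124, 123]
[124, 124, 129, 126, 129, 130, 130, 128, 129, 123, 114, 116, 126, 127, 110, 83, 57, 52, 54, 53, 54, 46, 50, 50, 51, 56, 52, 48, 47, 47, 49, 49, 44, 42, 42, 42, 40, 38, 38, 41, 41, 46, 73, 111, 128, 130, 131, 133, 132, 131, 132, 127, 103, 71, 53, 48, 50, 47, 48, 45, 58, 83, 116, 129, 121, 105, 86, 72, 68, 78, 103, 118, 121, 123, 125, 127, 129]
```

>>> move_arm(
  steps=[
    [0.24,-0.24,0,0,0.6],
    [0.476,-0.48,0,0,0.6],
    [0.476,-0.48,0.3,0,0.6],
    [0.476,-0.48,0.6,0,0.6],
    [0.476,-0.48,0.6,0,0.6],
    [0.476,-0.48,0.6,0,0.6],
  ],
)

```text
clock: 2.4
tool_pos: [0.4951, -0.2357, 0.1305]
ee_rot: [0.0, 0.955, -0.297, 0.001]
contact_force: [-0.9, -0.1, 0.0]
width: 0.052
grasp_force: 0.0
```

```bash
python3 - <<'E'
from look import *
r=vision.get_image("wrist"); s=vision.get_image("side")
a=cv2.resize(s["image"][100:190,240:360],(512,384),interpolation=cv2.INTER_CUBIC)
cv2.imwrite("pics/w2.png",cv2.resize(np.hstack([r["image"],a]),(800,300))[:,:,::-1])
go(.4945,-.2345,-34.6)
E
```

```text
t 2.5 tcp [ 0.4957 -0.236   0.1314] yaw -34.54911238073695 width 0.05235181072460043 F [ 0.7 -0.3  1.1]
shift shares -0.015622297605169033 -0.004848368493326609 turn 0.0004440782523207898
```

View pics/w2.png

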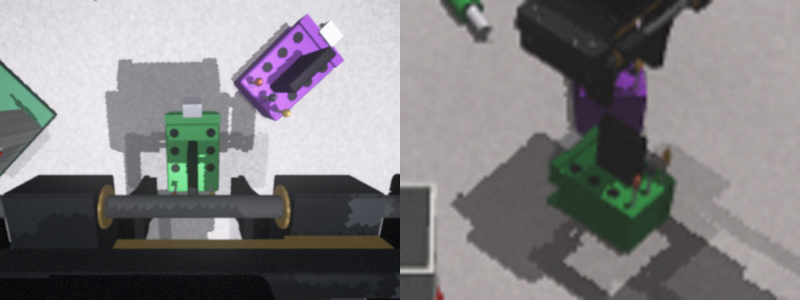

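The rib lies centred between the fingers: holder at x 165–220, fingers at about 145 and 245. I'll descend and grip.

>>> move_arm(
  steps=[
    [-0.01,0,0.2,0,0.6],
    [-0.01,0,0.4,0,0.6],
    [-0.01,0,0.62,0,0.6],
    [-0.01,0,0.62,0,0.6],
    [-0.01,0,0.62,0,0],
    [-0.01,0,0.62,0,0],
    [-0.01,0,0.62,0,0],
    [-0.01,0,0.62,0,0],
    [-0.01,0,0.62,0,0],
    [-0.01,0,0.62,0,0],
    [-0.01,0,0.62,0,0],
  ],
)

```text
clock: 3.88
tool_pos: [0.4935, -0.2343, 0.0548]
ee_rot: [-0.0, 0.955, -0.297, -0.0]
contact_force: [0.0, 0.5, 0.3]
width: 0.0096
grasp_force: 30.0
```

>>> move_arm(
  steps=[
    [0,0,-0.2,0,0],
    [0,0,-0.4,0,0],
    [0,0,-0.6,0,0],
    [0,0,-0.75,0,0],
    [-0.15,-0.25,-0.75,-0.08,0],
    [-0.3,-0.5,-0.75,-0.15,0],
    [-0.45,-0.75,-0.75,-0.22,0],
    [-0.6,-0.9,-0.75,-0.3,0],
    [-0.668,-1,-0.75,-0.376,0],
    [-0.668,-1,-0.75,-0.376,0],
    [-0.668,-1,-0.75,-0.376,0],
  ],
)

```text
clock: 5.25
tool_pos: [0.4956, -0.0906, 0.1447]
ee_rot: [0.0, 0.997, 0.073, -0.0]
contact_force: [-0.2, -0.1, -2.3]
width: 0.0096
grasp_force: 30.0
```

```bash
python3 - <<'E'
from look import *
go(.512,-.0665,8.5)
E
```

```text
t 5.25 tcp [ 0.4956 -0.0906  0.1447] yaw 8.36044200162279 width 0.009562510300449363 F [-0.2 -0.1 -2.3]
shift shares 0.16453342331685783 -0.17868508747495773 turn -0.0012178732845876117
```

>>> move_arm(
  steps=[
    [0.08,-0.09,0,0,0],
    [0.16,-0.18,0,0,0],
    [0.16,-0.18,0,0,0],
    [0.16,-0.18,0,0,0],
  ],
)

```text
clock: 5.75
tool_pos: [0.5114, -0.0658, 0.1447]
ee_rot: [0.0, 0.997, 0.075, -0.0]
contact_force: [0.5, -0.1, -2.9]
width: 0.0099
grasp_force: 30.0
```

```bash
python3 - <<'E'
from look import *
import pickle
d={n:vision.get_image(n) for n in("wrist","side","top")}; pickle.dump(d,open("b.pkl","wb"))
w=d["wrist"]["image"][:300]
a=d["side"]["image"][130:240,190:310]
cv2.imwrite("pics/w3.png",np.hstack([cv2.resize(w,(440,400)),cv2.resize(a,(360,400),interpolation=cv2.INTER_CUBIC)])[:,:,::-1])
go(.512,-.0665,8.5)
E
```

```text
t 5.9 tcp [ 0.5113 -0.0661  0.1448] yaw 8.512284174896356 width 0.009658499543018985 F [ 0.2 -0.6 -2.1]
shift shares 0.005321457418715615 0.004444571521250182 turn 0.00010719964891611755
```

View pics/w3.png

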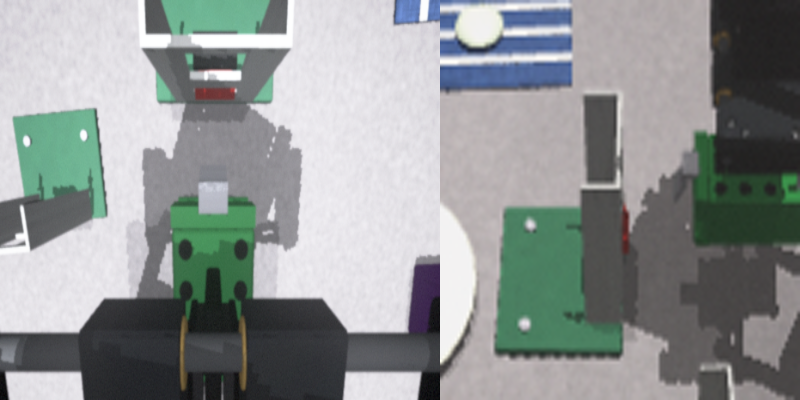

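Wrist view: hook centre x≈213, holder edges 172–254, upright top line 140–293 and level, catch 195–236. I'll compute the lateral offset and face distance.

```bash
python3 - <<'E'
from look import *
import pickle; r=pickle.load(open("b.pkl","rb"))["wrist"]
f=lambda x,y:[x/440*512,y*.75]
a=np.radians(8.5);x=np.array([np.cos(a),np.sin(a)]);y=np.array([-x[1],x[0]]);t=np.array([.5113,-.0661])
for n,p,z in(("topL",(140,47),.165),("topR",(293,47),.165),("catchL",(195,94),.066),("catchR",(236,94),.066),("hookL",(199,211),.14),("hookR",(228,211),.14),("backL",(172,205),.14),("backR",(254,205),.14),("foot",(157,102),.004),("footR",(273,101),.004)):
    P=plane(r,[f(*p)],z)[0]-t; print(n,np.round([P@x*1e3,P@y*1e3],1))
im=r["image"];H,S,V=cv2.split(cv2.cvtColor(im,cv2.COLOR_RGB2HSV))
row=int(41*.75);print("white line px per column:",[int(np.median(np.where((im[15:50,c].min(1)>200))[0]+15)) if (im[15:50,c].min(1)>200).any() else -1 for c in range(165,342,16)])
E
```

```text
topL [105.3  41.3]
topR [105.3 -43.7]
catchL [102.7  17.1]
catchR [102.8 -20.4]
hookL [43.3 10.5]
hookR [43.3 -9.9]
backL [46.  29.4]
backR [ 46.  -28.1]
foot [105.5  64.2]
footR [106.3 -67.7]
white line px per column: [31, 30, 29, -1, 29, 30, 30, 30, 30, 30, 31, 32]
```

>>> move_arm(
  steps=[
    [0.1,0.014,0,0,0],
    [0.2,0.014,0,0,0],
    [0.3,0.014,0,0,0],
    [0.4,0.014,0,0,0],
    [0.46,0.014,0,0,0],
    [0.46,0.014,0,0,0],
    [0.46,0.014,0,0,0],
  ],
)

```text
clock: 6.78
tool_pos: [0.5659, -0.0593, 0.1446]
ee_rot: [-0.0, 0.997, 0.074, -0.0]
contact_force: [0.4, -0.2, -1.6]
width: 0.0099
grasp_force: 30.0
```

>>> move_arm(
  steps=[
    [0.01,0,0,0,0],
    [0.02,0,0,0,0],
    [0.03,0,0,0,0],
    [0.03,0,0,0,0],
  ],
)

```text
clock: 7.28
tool_pos: [0.5699, -0.0589, 0.1449]
ee_rot: [0.0, 0.997, 0.074, 0.0]
contact_force: [-0.7, -0.4, -2.4]
width: 0.0095
grasp_force: 30.0
```

>>> move_arm(
  steps=[
    [0.01,0,0,0,0],
    [0.02,0,0,0,0],
    [0.02,0,0,0,0],
  ],
)

```text
clock: 7.65
tool_pos: [0.5708, -0.0587, 0.1446]
ee_rot: [-0.0, 0.997, 0.074, -0.002]
contact_force: [-5.2, -0.9, 1.5]
width: 0.0094
grasp_force: 30.0
```

```bash
python3 - <<'E'
from look import *
d={n:vision.get_image(n) for n in("wrist","side")}
w=d["wrist"]["image"][:300]; a=d["side"]["image"][130:240,190:310]
cv2.imwrite("pics/w4.png",np.hstack([cv2.resize(w,(440,400)),cv2.resize(a,(360,400),interpolation=cv2.INTER_CUBIC)])[:,:,::-1])
go(.571,-.0577,8.5)
E
```

```text
t 7.75 tcp [ 0.5708 -0.0587  0.1447] yaw 8.523865871650125 width 0.009455434733138935 F [-5.9 -0.8  0.6]
shift shares 0.002904212398754112 -0.007694363158572473 turn 0.000208269019576518
```

View pics/w4.png

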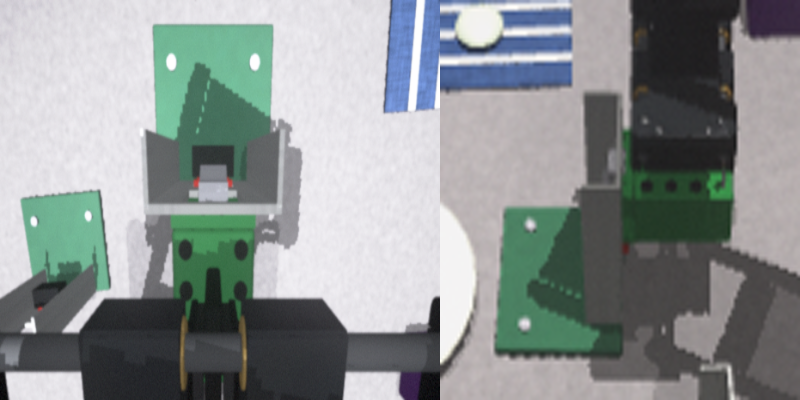

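The hook has passed through the slot (wrist (212,180), behind the plate), and the back face meets the plate with about 5 N. Now I'll lower it.

>>> move_arm(
  steps=[
    [-0.004,0,0.04,0,0],
    [-0.004,0,0.08,0,0],
    [-0.004,0,0.12,0,0],
    [-0.004,0,0.16,0,0],
    [-0.004,0,0.18,0,0],
    [-0.004,0,0.18,0,0],
  ],
)

```text
clock: 8.5
tool_pos: [0.5706, -0.0587, 0.123]
ee_rot: [-0.0, 0.997, 0.074, -0.001]
contact_force: [-6.1, -1.7, 1.6]
width: 0.0098
grasp_force: 30.0
```

>>> move_arm(
  steps=[
    [0,0,0.015,0,0],
    [0,0,0.03,0,0],
    [0,0,0.045,0,0],
    [0,0,0.045,0,0],
  ],
)

```text
clock: 9.0
tool_pos: [0.5707, -0.0589, 0.1183]
ee_rot: [0.0, 0.997, 0.074, -0.001]
contact_force: [-7.1, -1.1, 4.4]
width: 0.0098
grasp_force: 30.0
```

>>> move_arm(
  steps=[
    [0,0,0.02,0,0],
    [0,0,0.04,0,0],
    [0,0,0.06,0,0],
    [0,0,0.06,0,0],
  ],
)

```text
clock: 9.5
tool_pos: [0.5722, -0.0585, 0.1105]
ee_rot: [-0.0, 0.997, 0.074, 0.0]
contact_force: [-0.2, 0.2, -1.6]
width: 0.0098
grasp_force: 30.0
```

>>> move_arm(
  steps=[
    [0,0,0.015,0,0],
    [0,0,0.03,0,0],
    [0,0,0.03,0,0],
  ],
)

```text
clock: 9.88
tool_pos: [0.5722, -0.0587, 0.1085]
ee_rot: [0.0, 0.997, 0.074, 0.0]
contact_force: [-4.8, -0.2, 5.4]
width: 0.01
grasp_force: 30.0
```

>>> move_arm(
  steps=[
    [0,0,0.01,0,0],
    [0,0,0.02,0,0],
    [0,0,0.02,0,0],
  ],
)

```text
clock: 10.25
tool_pos: [0.5716, -0.0589, 0.1067]
ee_rot: [0.0, 0.997, 0.074, -0.0]
contact_force: [-8.8, 0.3, 10.7]
width: 0.0099
grasp_force: 30.0
```

>>> move_arm(
  steps=[
    [0,0,0.01,0,0],
    [0,0,0.02,0,0],
    [0,0,0.02,0,0],
  ],
)

```text
clock: 10.62
tool_pos: [0.5715, -0.059, 0.1062]
ee_rot: [0.0, 0.997, 0.074, -0.0]
contact_force: [-15.0, 0.3, 22.4]
width: 0.0097
grasp_force: 30.0
```

>>> move_arm(
  steps=[
    [0,0,-0.02,0,0],
    [0,0,-0.04,0,0],
    [0,0,-0.05,0,0],
    [0,0,-0.05,0,0],
  ],
)

```text
clock: 11.12
tool_pos: [0.5715, -0.0585, 0.1079]
ee_rot: [-0.0, 0.997, 0.074, -0.0]
contact_force: [-1.6, 0.4, -1.5]
width: 0.01
grasp_force: 30.0
```

```bash
python3 - <<'E'
from look import *
d={n:vision.get_image(n) for n in("wrist","side")}
w=d["wrist"]["image"][:300]; a=d["side"]["image"][130:240,190:310]
cv2.imwrite("pics/w5.png",np.hstack([cv2.resize(w,(440,400)),cv2.resize(a,(360,400),interpolation=cv2.INTER_CUBIC)])[:,:,::-1])
go(.571,-.0577,8.5)
s=d["side"];a=np.radians(8.5);x=np.array([np.cos(a),np.sin(a)]);y=np.array([-x[1],x[0]]);o=np.array([.6165,-.0525])
for n,q in(("home",.052),("+10",.062)):
    P=[[*(o-x*u+y*.03),q+h] for u,h in((0.,.05),(.09,.05),(.09,0),(.0,0))]
    print(n,np.round((proj(s,P)-[190,130])*[3,400/110]+[440,0]))
E
```

```text
t 11.225 tcp [ 0.5716 -0.0585  0.1079] yaw 8.526808967663934 width 0.009687512385599647 F [-1.3 -0.1 -2. ]
shift shares -0.0036353510701362993 -0.007138160103825924 turn 0.00023395237739816388
home [[620. 232.]
 [730. 233.]
 [726. 276.]
 [621. 275.]]
+10 [[620. 223.]
 [730. 224.]
 [727. 268.]
 [621. 267.]]
```

View pics/w5.png

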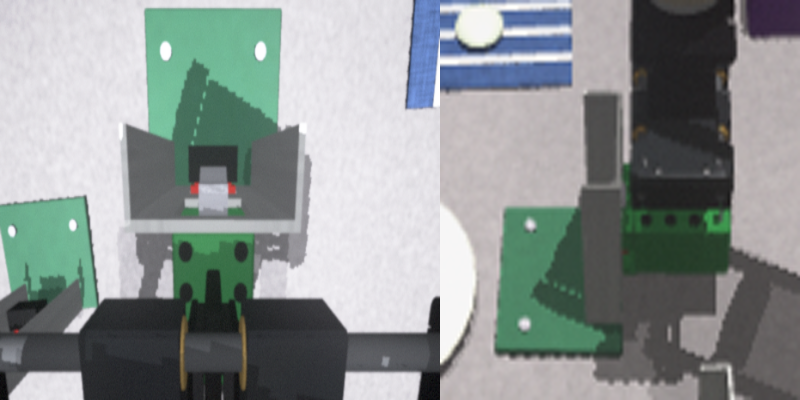

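The side view shows the holder's lower front edge at y≈272, against a predicted 276 at home and 268 at +10 mm. I'll check the lock with a gentle upward tug.

>>> move_arm(
  steps=[
    [0,0,-0.01,0,0],
    [0,0,-0.02,0,0],
    [0,0,-0.03,0,0],
    [0,0,-0.03,0,0],
  ],
)

```text
clock: 11.72
tool_pos: [0.5707, -0.0584, 0.1115]
ee_rot: [-0.0, 0.997, 0.074, -0.001]
contact_force: [-1.6, -0.1, -7.1]
width: 0.0095
grasp_force: 30.0
```

>>> move_arm(
  steps=[
    [0,0,0.02,0,0],
    [0,0,0.04,0,0],
    [0,0,0.05,0,0],
    [0,0,0.05,0,0],
  ],
)

```text
clock: 12.22
tool_pos: [0.5727, -0.0589, 0.1076]
ee_rot: [0.0, 0.997, 0.074, 0.001]
contact_force: [-5.2, -0.2, 5.2]
width: 0.0098
grasp_force: 30.0
```

>>> move_arm(
  steps=[
    [0,0,0.01,0,0],
    [0,0,0.02,0,0],
    [0,0,0.03,0,0],
    [0,0,0.03,0,0],
  ],
)

```text
clock: 12.72
tool_pos: [0.572, -0.0591, 0.1062]
ee_rot: [0.001, 0.997, 0.074, 0.0]
contact_force: [-15.4, 1.0, 20.7]
width: 0.0099
grasp_force: 30.0
```

>>> move_arm(
  steps=[
    [0,0,-0.02,0,0],
    [-0.005,0,-0.035,0,0],
    [-0.005,0,-0.035,0,0],
    [-0.005,0,-0.035,0,0.15],
    [-0.005,0,-0.035,0,0.3],
    [-0.005,0,-0.035,0,0.4],
    [-0.005,0,-0.035,0,0.4],
    [-0.005,0,-0.035,0,0.4],
  ],
)

```text
clock: 13.72
tool_pos: [0.5712, -0.0586, 0.1065]
ee_rot: [-0.0, 0.997, 0.074, 0.0]
contact_force: [-0.8, 0.2, -1.0]
width: 0.0337
grasp_force: 0.0
```

>>> move_arm(
  steps=[
    [0,0,-0.3,0,0.4],
    [0,0,-0.6,0,0.4],
    [-0.3,0,-0.8,0,0.4],
    [-0.8,0,-0.8,0,0.4],
    [-1,0,-0.8,0,0.4],
    [-1,0,-0.8,0,0.4],
  ],
)

```text
clock: 14.48
tool_pos: [0.4517, -0.0766, 0.2028]
ee_rot: [0.0, 0.997, 0.074, 0.001]
contact_force: [-0.2, 0.0, -0.5]
width: 0.0348
grasp_force: 0.0
```

```bash
python3 - <<'E'
from look import *
import pickle
d={n:vision.get_image(n) for n in("wrist","side","top")}; pickle.dump(d,open("c.pkl","wb"))
w=d["wrist"]["image"][:300]; a=d["side"]["image"][130:240,190:310]
cv2.imwrite("pics/w6.png",np.hstack([cv2.resize(w,(440,400)),cv2.resize(a,(360,400),interpolation=cv2.INTER_CUBIC)])[:,:,::-1])
go(.571,-.0577,8.5)
# catch/ledge geometry: predicted rib-top and face corner pixels at home / +5 / +10
a=np.radians(8.5);x=np.array([np.cos(a),np.sin(a)]);y=np.array([-x[1],x[0]]);o=np.array([.6165,-.0525])
for q in(.052,.062):
    P=[[*(o+x*(u-.045)+y*v),q+h] for u,v,h in((.017,.005,.105),(-.027,.005,.105),(-.045,.03,.05),(-.045,.03,0),(.045,.03,0))]
    print(q,np.round((proj(d["side"],P)-[190,130])*[3,400/110]+[440,0]).tolist())
E
```

```text
t 14.625 tcp [ 0.4535 -0.0765  0.2028] yaw 8.522617182154415 width 0.034749980388812045 F [-0.3 -0.1 -0.6]
shift shares 0.9917670409559002 -0.009821867009950077 turn 0.00019737214805891357
0.052 [[655.0, 152.0], [710.0, 152.0], [730.0, 233.0], [726.0, 276.0], [621.0, 275.0]]
0.062 [[655.0, 142.0], [710.0, 143.0], [730.0, 224.0], [727.0, 268.0], [621.0, 267.0]]
```

View pics/w6.png

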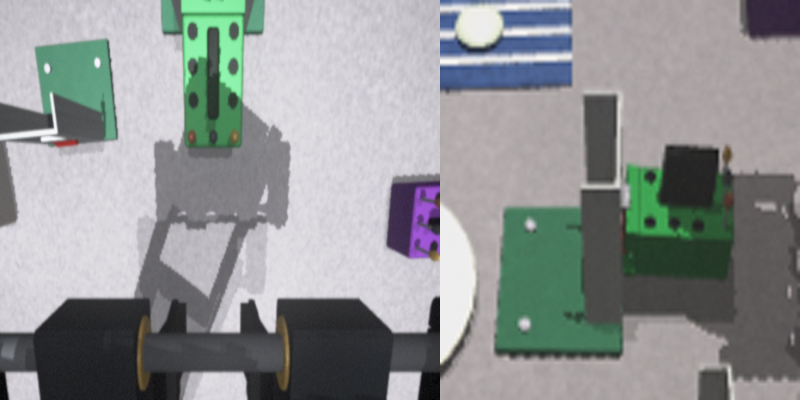

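The side view shows the holder hanging on the upright, rib top at (668–718, 147–150). It looks slightly nose-down, and the lower edge runs from (625,270) to (727,278). I'll measure height and tilt by casting its near-side face edges onto that face's plane, with the upright's own edge as a check.

```bash
cat > meas.py <<'E'
from look import *
def meas(s):
    im=s["image"];H,S,V=cv2.split(cv2.cvtColor(im,cv2.COLOR_RGB2HSV))
    a=np.radians(8.5);x=np.array([np.cos(a),np.sin(a)]);y=np.array([-x[1],x[0]]);o=np.array([.6163,-.0515])
    def onface(px,yy):
        O,D=ray(s,px);O2=O[:2]-o; k=(yy-O2@y)/(D[:,:2]@y);P=O+D*k[:,None]
        return np.c_[(P[:,:2]-o)@x,P[:,2]]*1e3
    lo,up=[],[]
    m=((H>45)&(H<80)&(S>110))
    for c in range(254,284):
        col=V[:,c].astype(float); r=np.where(m[165:215,c])[0]+165
        if len(r)<5: continue
        b=r.max(); lo.append((c,b+.5))
        g=cv2.GaussianBlur(col[None],(5,1),0)[0]; seg=np.diff(g[b-15:b-5]); up.append((c,b-15+seg.argmin()+.5))
    for n,p in(("lower edge",lo),("upper edge",up)):
        P=onface(np.array(p),.03); 
        line=cv2.fitLine(P.astype(np.float32),cv2.DIST_HUBER,0,.5,.01).ravel(); sl=line[1]/line[0]
        print(n,"z at x=-5,-85:",line[3]+sl*(-5-line[2]),line[3]+sl*(-85-line[2]),"tilt",np.degrees(np.arctan(sl)),"resid",np.std(P[:,1]-line[3]-sl*(P[:,0]-line[2])), "x span",P[:,0].min(),P[:,0].max())
    print("check upright top near edge (want 0,165)",onface(np.array([[(620-440)/3+190,187/3.636+130]]),.042))
E
python3 - <<'E'
from meas import *
import pickle
meas(pickle.load(open("c.pkl","rb"))["side"])
E
```

```text
lower edge z at x=-5,-85: 101.66829 96.44077 tilt 3.7386186 resid 7.98919302784876 x span -81.46842938592692 -9.562705217015115
upper edge z at x=-5,-85: 130.43646 157.3625 tilt -18.601974 resid 12.300649789896976 x span -79.51694698600157 -9.629410978157038
check upright top near edge (want 0,165) [[ -0.47898504 166.70630215]]
```

```bash
python3 - <<'E'
from look import *
import pickle
im=pickle.load(open("c.pkl","rb"))["side"]["image"]
for c in (256,262,268,274,280,284): print(c,[tuple(int(q) for q in im[r,c]) for r in range(184,212)])
E
```

```text
256 [(57, 141, 73), (59, 143, 74), (58, 143, 73), (58, 144, 75), (60, 146, 75), (59, 146, 75), (58, 146, 75), (58, 145, 75), (59, 148, 76), (57, 141, 72), (45, 98, 55), (39, 60, 42), (37, 59, 40), (38, 60, 41), (37, 59, 40), (37, 60, 41), (38, 61, 42), (36, 58, 40), (37, 58, 39), (37, 58, 40), (36, 57, 40), (52, 63, 53), (70, 68, 68), (70, 69, 68), (70, 67, 67), (71, 70, 69), (71, 69, 68), (70, 67, 67)]
262 [(48, 101, 56), (52, 121, 65), (65, 164, 84), (65, 163, 84), (64, 164, 83), (64, 162, 83), (64, 159, 83), (62, 157, 81), (63, 161, 81), (64, 161, 83), (54, 130, 68), (39, 62, 42), (38, 61, 42), (38, 60, 41), (35, 59, 39), (38, 60, 40), (38, 58, 40), (36, 57, 39), (37, 57, 39), (37, 58, 40), (36, 57, 40), (43, 57, 44), (63, 65, 63), (72, 70, 69), (70, 68, 68), (69, 67, 67), (72, 71, 70), (70, 68, 67)]
268 [(36, 36, 36), (35, 37, 36), (38, 49, 38), (42, 75, 46), (44, 89, 52), (44, 80, 49), (38, 43, 39), (37, 38, 37), (43, 51, 44), (48, 96, 56), (57, 138, 72), (39, 74, 45), (36, 59, 39), (39, 61, 42), (36, 58, 39), (36, 58, 39), (37, 58, 40), (37, 58, 39), (38, 58, 40), (37, 58, 40),
[... 603 characters left out ...]
 88, 52), (45, 89, 52), (43, 88, 51), (45, 89, 51), (44, 89, 52), (43, 79, 49), (38, 58, 42), (37, 55, 39), (39, 58, 40), (39, 57, 42), (38, 56, 39), (39, 57, 41), (36, 56, 40), (36, 56, 40), (37, 57, 40), (37, 58, 41), (47, 61, 48), (69, 67, 66), (69, 67, 67), (69, 67, 67), (68, 67, 66), (71, 69, 69)]
284 [(63, 68, 56), (70, 64, 56), (58, 66, 51), (45, 87, 52), (47, 87, 54), (51, 86, 58), (51, 81, 56), (60, 75, 64), (57, 77, 61), (49, 86, 55), (45, 88, 52), (44, 80, 49), (39, 58, 41), (37, 56, 40), (38, 55, 39), (38, 57, 40), (37, 55, 39), (38, 57, 40), (38, 56, 41), (37, 57, 40), (38, 57, 40), (38, 57, 41), (44, 57, 44), (61, 62, 60), (71, 67, 66), (70, 68, 68), (70, 68, 67), (69, 68, 66)]
```

```bash
python3 - <<'E'
from look import *
import pickle
D=pickle.load(open("c.pkl","rb"));s=D["side"]
a=np.radians(8.5);x=np.array([np.cos(a),np.sin(a)]);y=np.array([-x[1],x[0]]);o=np.array([.6163,-.0515])
def of(px,yy):
    O,d=ray(s,px);k=(yy-(O[:2]-o)@y)/(d[:,:2]@y);P=O+d*k[:,None]
    return np.c_[(P[:,:2]-o)@x,P[:,2]]*1e3
C=[256,262,268,274,280,284]
for n,R in(("up",[194.,194.2,194.7,195.2,195.2,195.25]),("lo",[205,205.5,205.8,206,206.2,206.5])):
    P=of(np.c_[C,R],.03);k,b=np.polyfit(P[:,0],P[:,1],1);print(n,np.round(P,1).tolist(),"z(0)",b,"z(-90)",b-90*k,"tilt deg",np.degrees(np.arctan(k)))
# foot plate bottom / upright near flange base as height check: expected row of z=0 etc
E
```

```text
up [[-14.6, 102.7], [-29.4, 102.1], [-44.2, 100.2], [-59.1, 98.4], [-74.0, 98.6], [-83.9, 98.5]] z(0) 103.5906357033399 z(-90) 97.39657036371594 tilt deg 3.9370562141517325
lo [[-14.7, 56.6], [-30.0, 54.6], [-45.3, 53.5], [-60.7, 52.8], [-76.0, 52.1], [-86.3, 51.0]] z(0) 57.105172311002114 z(-90) 50.768619730806236 tilt deg 4.027328912146869
```

It sits at about home height (back +1.6 mm ± 2), with a 4° droop that the hook's 3 mm play would allow. To be sure, I'll press on its top near the back with the shut fingers: a stop at z≈0.102 means fully home.

>>> move_arm(
  steps=[
    [0.3,0,0,0,0],
    [0.6,0,0,0,0],
    [1,0,0,0,0],
    [1,0,0,0,0],
    [1,0,0,0,0],
    [1,0,0,0,0],
  ],
)

```text
clock: 15.38
tool_pos: [0.5707, -0.0587, 0.2026]
ee_rot: [0.0, 0.997, 0.074, -0.0]
contact_force: [0.2, 0.8, 0.3]
width: 0.0
grasp_force: 0.0
```

>>> move_arm(
  steps=[
    [0.12,0,0,0,0],
    [0.25,0,0,0,0],
    [0.25,0,0.3,0,0],
    [0.25,0,0.6,0,0],
    [0.25,0,0.75,0,0],
    [0.25,0,0.75,0,0],
    [0.25,0,0.75,0,0],
  ],
)

```text
clock: 16.25
tool_pos: [0.6021, -0.0545, 0.1142]
ee_rot: [0.0, 0.997, 0.074, 0.001]
contact_force: [0.5, -0.2, 0.4]
width: 0.0002
grasp_force: 0.0
```

>>> move_arm(
  steps=[
    [-0.01,0,0.03,0,0],
    [-0.01,0,0.06,0,0],
    [-0.01,0,0.06,0,0],
  ],
)

```text
clock: 16.62
tool_pos: [0.5994, -0.0543, 0.1051]
ee_rot: [-0.0, 0.997, 0.074, -0.0]
contact_force: [-0.8, 0.9, 0.2]
width: 0.0004
grasp_force: 0.0
```

>>> move_arm(
  steps=[
    [0,0,0.015,0,0],
    [0,0,0.03,0,0],
    [0,0,0.03,0,0],
  ],
)

```text
clock: 17.0
tool_pos: [0.5994, -0.0544, 0.1013]
ee_rot: [-0.0, 0.997, 0.074, -0.0]
contact_force: [-0.8, -0.4, 0.2]
width: 0.0006
grasp_force: 0.0
```

>>> move_arm(
  steps=[
    [0,0,0.01,0,0],
    [0,0,0.02,0,0],
    [0,0,0.03,0,0],
    [0,0,0.03,0,0],
  ],
)

```text
clock: 17.5
tool_pos: [0.5995, -0.0543, 0.0979]
ee_rot: [-0.0, 0.997, 0.074, -0.0]
contact_force: [0.5, -0.1, -1.0]
width: 0.0009
grasp_force: 0.0
```

```bash
python3 - <<'E'
from look import *
import pickle
s=vision.get_image("side"); im=s["image"]; o=pickle.load(open("c.pkl","rb"))["side"]["image"]
pickle.dump(s,open("e.pkl","wb"))
for c in (253,256,262,268,274,280,284,288): print(c,"G rows184-210",im[184:210,c,1].tolist())
dd=np.abs(im.astype(int)-o).max(2)[170:215,245:300]>25; 
for r in range(0,45,2): print(170+r,"".join(".#"[int(v)] for v in dd[r]))
w=vision.get_image("wrist")["image"]
for r in range(20,230,12): print(r,"".join(("R" if p[0]>p[1]*1.5 else "G" if p[1]>p[0]*1.3 else "k" if max(p)<70 else "w" if min(p)>150 else "-") for p in w[r,130:380:4].astype(int)))
E
```

```text
253 G rows184-210 [34, 33, 33, 34, 33, 37, 57, 75, 73, 71, 64, 61, 61, 62, 61, 66, 75, 69, 69, 68, 66, 64, 72, 76, 75, 75]
256 G rows184-210 [34, 35, 34, 34, 32, 35, 50, 73, 71, 71, 70, 61, 61, 61, 60, 61, 60, 61, 61, 61, 62, 68, 75, 75, 76, 77]
262 G rows184-210 [34, 34, 35, 31, 29, 35, 48, 72, 72, 75, 76, 61, 60, 62, 60, 62, 62, 62, 60, 61, 59, 62, 69, 77, 77, 76]
268 G rows184-210 [34, 35, 33, 33, 35, 36, 38, 39, 45, 84, 128, 80, 67, 65, 63, 63, 65, 63, 63, 62, 61, 63, 68, 74, 75, 74]
274 G rows184-210 [35, 37, 49, 86, 120, 146, 134, 74, 85, 133, 148, 110, 65, 65, 65, 63, 65, 62, 63, 61, 63, 64, 69, 74, 78, 75]
280 G rows184-210 [42, 53, 89, 149, 155, 155, 155, 154, 154, 154, 151, 125, 66, 66, 63, 62, 64, 64, 62, 63, 62, 64, 68, 75, 75, 75]
284 G rows184-210 [86, 69, 96, 155, 149, 122, 84, 76, 75, 78, 78, 77, 64, 63, 63, 63, 63, 65, 63, 62, 63, 63, 62, 70, 76, 76]
288 G rows184-210 [177, 172, 175, 178, 177, 178, 179, 177, 176, 172, 171, 169, 170, 176, 179, 180, 160, 79, 76, 77, 78, 77, 78, 78, 77, 76]
170 ...##################....##.#..........................
172 ...#############
[... 1816 characters left out ...]
GGGGGGw-----wwwwwwww
116 wwwwwwwwwwwGGGGGGGGGGGGGGGGGGGGGGGGGGGGGGGGGGGGGG------wwwwwwww
128 wwwwww-----GGGGGGGGGGGGGGGGGGGGGGGGGGGGGGGGGGGGGG----------wwww
140 wwwwww-----GGGGGG-GGGGGGGGGGGGGGGGGGGGGGG-GGGGGG-----------wwww
152 wwwwww-------------GGGGkkkkkkkkkkkkkGGGGG-----------------wwwww
164 wwwww--------------GGGGkkkkkkkkkkkkkkGGGG-----------------wwwww
176 wwww-------------------kkk--------kkk------------------wwwwwwww
188 wwww--------------------RR--------RR-------------------wwwwwwww
200 www----------------------------------------------------wwwwwwww
212 www------------------GGGGG--------GGGGG----------------wwwwwwww
224 ww---kkkkkkkkkkkkkkkGGGGkGGGGGGGGGGkGGGGkkkkkkkkkkkkkkk---wwwww
```

>>> move_arm(
  steps=[
    [0,0,0.01,0,0],
    [0,0,0.02,0,0],
    [0,0,0.03,0,0],
    [0,0,0.03,0,0],
  ],
)

```text
clock: 18.1
tool_pos: [0.5995, -0.0543, 0.0943]
ee_rot: [-0.0, 0.997, 0.074, -0.0]
contact_force: [0.5, 0.3, -0.3]
width: 0.0006
grasp_force: 0.0
```

```bash
python3 - <<'E'
from look import *
import pickle
s=pickle.load(open("e.pkl","rb"));im=s["image"]
a=np.radians(8.5);x=np.array([np.cos(a),np.sin(a)]);y=np.array([-x[1],x[0]]);o=np.array([.6163,-.0515])
def P(u,v,z): return [*(o+x*u+y*v),z]
print("tip px y=0,.01,.02",proj(s,[P(-.017,v,.0979) for v in(0,.01,.02)]).round(1).tolist())
print("top face px at u=-.014,z=.101, y=0,.01,.02,.03",proj(s,[P(-.014,v,.101) for v in(0,.01,.02,.03)]).round(1).tolist())
for r in range(176,197): print(r,im[r,244:276,1].tolist())
E
```

```text
tip px y=0,.01,.02 [[257.1, 185.7], [257.0, 188.8], [257.0, 192.0]]
top face px at u=-.014,z=.101, y=0,.01,.02,.03 [[255.9, 184.9], [255.8, 188.1], [255.8, 191.2], [255.8, 194.4]]
176 [72, 86, 59, 58, 61, 61, 59, 59, 60, 60, 60, 58, 60, 59, 59, 59, 58, 59, 57, 60, 58, 59, 59, 59, 56, 74, 64, 56, 54, 45, 40, 37]
177 [81, 132, 76, 60, 58, 56, 57, 59, 59, 59, 59, 61, 59, 58, 58, 59, 59, 60, 60, 59, 60, 59, 59, 59, 53, 111, 85, 57, 59, 57, 48, 37]
178 [59, 64, 63, 58, 62, 63, 58, 60, 59, 59, 58, 58, 58, 58, 57, 59, 59, 59, 59, 59, 58, 60, 59, 59, 59, 59, 63, 62, 62, 58, 50, 37]
179 [64, 63, 61, 60, 67, 111, 72, 60, 57, 60, 60, 59, 57, 60, 60, 59, 57, 61, 59, 59, 63, 101, 69, 60, 63, 68, 74, 79, 64, 60, 47, 38]
180 [65, 63, 61, 60, 63, 127, 72, 57, 61, 61, 61, 61, 62, 60, 62, 59, 63, 61, 62, 63, 69, 137, 82, 67, 73, 78, 82, 96, 63, 57, 41, 36]
181 [51, 51, 52, 53, 48, 53, 45, 50, 56, 54, 57, 58, 58, 60, 58, 58, 60, 61, 63, 62, 64, 70, 70, 69, 76, 77, 80, 81, 52, 43, 38, 37]
182 [40, 39, 39, 38, 38, 39, 39, 38, 38, 37, 38, 40, 37, 37, 37, 37, 37, 39, 37, 39, 37, 37, 36, 37, 37, 39, 39, 40,
[... 1210 characters left out ...]
, 155, 74, 45]
192 [78, 79, 78, 79, 79, 78, 62, 46, 72, 73, 75, 73, 71, 75, 59, 47, 46, 56, 72, 72, 76, 73, 59, 49, 45, 85, 148, 155, 154, 154, 85, 46]
193 [78, 79, 79, 79, 79, 79, 65, 46, 69, 71, 71, 73, 71, 74, 75, 75, 75, 76, 75, 75, 76, 74, 73, 66, 84, 137, 152, 152, 155, 155, 133, 93]
194 [79, 79, 80, 80, 79, 79, 64, 46, 61, 64, 64, 65, 70, 73, 74, 73, 75, 74, 76, 74, 74, 76, 73, 77, 128, 93, 134, 141, 142, 144, 148, 147]
195 [78, 78, 77, 80, 79, 78, 65, 50, 60, 61, 61, 60, 61, 60, 59, 60, 60, 60, 61, 63, 61, 64, 64, 74, 80, 70, 89, 99, 104, 105, 110, 112]
196 [78, 81, 79, 78, 81, 78, 64, 52, 60, 61, 61, 60, 61, 61, 61, 60, 63, 60, 60, 61, 62, 61, 62, 65, 67, 67, 64, 64, 65, 65, 65, 63]
```

>>> move_arm(
  steps=[
    [0,0,-0.3,0,0],
    [0,0,-0.6,0,0],
    [-0.3,0,-0.9,0,0],
    [-0.8,0,-0.9,0,0],
    [-1,0,-0.9,0,0],
    [-1,0,-0.9,0,0],
  ],
)

```text
clock: 18.85
tool_pos: [0.4802, -0.0724, 0.2029]
ee_rot: [0.0, 0.997, 0.074, 0.0]
contact_force: [-0.9, -0.2, 0.0]
width: 0.0002
grasp_force: 0.0
```

```bash
cat > edge.py <<'E'
from look import *
a=np.radians(8.5);x=np.array([np.cos(a),np.sin(a)]);y=np.array([-x[1],x[0]]);o=np.array([.6163,-.0515])
def of(s,px,yy):
    O,d=ray(s,px);k=(yy-(O[:2]-o)@y)/(d[:,:2]@y);P=O+d*k[:,None]
    return np.c_[(P[:,:2]-o)@x,P[:,2]]*1e3
def cross(v,lo,hi,rows):   # subpixel row where the profile crosses the mid level
    m=(lo+hi)/2; v=v.astype(float)
    for i in range(len(v)-1):
        if (v[i]-m)*(v[i+1]-m)<=0 and v[i]!=v[i+1]: return rows+i+(m-v[i])/(v[i+1]-v[i])
def edges(s):
    im=s["image"]
    for n,ch,r0,r1 in(("up",1,191,200),("lo",0,200,210)):
        pts=[]
        for c in range(255,285):
            v=im[r0:r1,c,ch]; q=cross(v,float(v[:2].mean()),float(v[-2:].mean()),r0)
            if q and abs(float(v[:2].mean())-float(v[-2:].mean()))>20: pts.append((c,q))
        P=of(s,np.array(pts),.03); l=cv2.fitLine(P.astype(np.float32),cv2.DIST_HUBER,0,.5,.01).ravel(); k=l[1]/l[0]
        print(n,len(P),"z(0) %.1f z(-45) %.1f z(-90) %.1f tilt %.1f"%(l[3]-k*l[2],l[3]-k*(l[2]+45),l[3]-k*(l[2]+90),np.degrees(np.arctan(k))))
E
python3 - <<'E'
from edge import *
import pickle
edges(pickle.load(open("c.pkl","rb"))["side"])
s=vision.get_image("side");t=vision.get_image("top");pickle.dump({"side":s,"top":t,"wrist":vision.get_image("wrist")},open("f.pkl","wb"));edges(s);go(.571,-.0577,8.5)
E
```

```text
up 20 z(0) 104.9 z(-45) 100.6 z(-90) 96.2 tilt 5.5
lo 30 z(0) 56.7 z(-45) 53.6 z(-90) 50.5 tilt 3.9
up 20 z(0) 103.7 z(-45) 100.4 z(-90) 97.1 tilt 4.2
lo 30 z(0) 56.7 z(-45) 53.6 z(-90) 50.5 tilt 4.0
t 19.0 tcp [ 0.482  -0.0722  0.2028] yaw 8.526416842709772 width 0.0005093224125585113 F [ 0.4 -0.4 -0.4]
shift shares 0.7517032897871697 -0.009608999548900373 turn 0.00023053044163348635
```

The holder didn't move. The 4° droop is just what the hook's 3 mm play gives when fully seated, and the hard stop at 22 N came at TCP 0.1062 (predicted home 0.1068). The finger probe met nothing, though, so I'll check with a gentle press on the rib's top. Contact should come near z≈0.154.

>>> move_arm(
  steps=[
    [0.4,0,0,0,0],
    [0.82,0,0,0,0],
    [0.82,0,0.2,0,0],
    [0.82,0,0.33,0,0],
    [0.82,0,0.33,0,0],
    [0.82,0,0.33,0,0],
  ],
)

```text
clock: 19.75
tool_pos: [0.5785, -0.0577, 0.1636]
ee_rot: [0.0, 0.997, 0.074, 0.0]
contact_force: [-0.0, -0.1, 0.8]
width: 0.0005
grasp_force: 0.0
```

>>> move_arm(
  steps=[
    [0,0,0.02,0,0],
    [0,0,0.04,0,0],
    [0,0,0.06,0,0],
    [0,0,0.06,0,0],
  ],
)

```text
clock: 20.25
tool_pos: [0.578, -0.0575, 0.1554]
ee_rot: [-0.0, 0.997, 0.074, -0.0]
contact_force: [1.1, -0.2, 0.1]
width: 0.0007
grasp_force: 0.0
```

>>> move_arm(
  steps=[
    [0,0,0.01,0,0],
    [0,0,0.02,0,0],
    [0,0,0.03,0,0],
    [0,0,0.03,0,0],
  ],
)

```text
clock: 20.75
tool_pos: [0.5782, -0.0576, 0.1519]
ee_rot: [-0.0, 0.997, 0.074, -0.0]
contact_force: [0.0, -0.0, -0.9]
width: 0.0005
grasp_force: 0.0
```

>>> move_arm(
  steps=[
    [0,0,0.01,0,0],
    [0,0,0.02,0,0],
    [0,0,0.02,0,0],
  ],
)

```text
clock: 21.12
tool_pos: [0.5781, -0.0575, 0.1494]
ee_rot: [-0.0, 0.997, 0.074, -0.0]
contact_force: [0.2, -0.8, 1.0]
width: 0.0005
grasp_force: 0.0
```

>>> move_arm(
  steps=[
    [0,0,0.01,0,0],
    [0,0,0.02,0,0],
    [0,0,0.03,0,0],
    [0,0,0.03,0,0],
  ],
)

```text
clock: 21.62
tool_pos: [0.5781, -0.0575, 0.1459]
ee_rot: [-0.0, 0.997, 0.074, -0.0]
contact_force: [-0.0, -0.2, -0.4]
width: 0.0001
grasp_force: 0.0
```

>>> move_arm(
  steps=[
    [0,0,0.01,0,0],
    [0,0,0.02,0,0],
    [0,0,0.03,0,0],
    [0,0,0.03,0,0],
  ],
)

```text
clock: 22.12
tool_pos: [0.5782, -0.0575, 0.1423]
ee_rot: [-0.0, 0.997, 0.074, -0.0]
contact_force: [-0.4, -0.6, -0.0]
width: 0.0004
grasp_force: 0.0
```

```bash
python3 - <<'E'
from edge import *
s=vision.get_image("side");im=s["image"].astype(int)
print("tcp px",proj(s,[manip.get_state()["tool_pos"]]).round(1),"rib top ends px (home, level)",proj(s,[[*(o+x*u),.157] for u in(-.028,-.072)]).round(1).tolist())
for r in range(140,212,2): print(r,"".join(("R" if p[0]>p[1]*1.5 else "g" if p[1]>p[0]*1.3 and p[1]<70 else "G" if p[1]>p[0]*1.3 else "k" if max(p)<50 else "d" if max(p)<75 else "w" if min(p)>150 else "-") for p in im[r,232:300]))
edges(s)
E
```

```text
tcp px [[266.  174.3]] rib top ends px (home, level) [[261.7, 170.5], [279.9, 170.6]]
140 G-wwwwwwwwwwwwwwww-dddddkkkkkkkkkkkkkkkkkkkkkkkkddkk-wwwwwwww-------
142 G-wwwwwwwwwwwwwwww-dddddkkkkkkkkkkkkkkkkkkkkkkkk-dddwwwwwwwwwwwwwwww
144 wwwwwwwwwwwwwwwwww-dkkkkkkkkkkkkkkkkkkkkkkkkkkkkkddd-wwwwwwwwwwwwwww
146 wwwwwwwwwwwwwwwwww-dkkkkkkkkkkkkkkkkkkkkkkkkkkkkdddd-wwwwwwwwwwwwwww
148 --wwwwwwwwwwwwwwww-dkkkkkkkkkkkkkkkkkkkkkkkkkkkkkddd-wwwwwwwwwwwwwww
150 -Gwwwwwwwwwwwwwwww-dkkkkkkkkkkkkkkkkkkkkkkkkkkkkdddd-wwwwwwwwwwwwwww
152 G-wwwwwwwwwwwwwwww-kkkdkkkkkkkkkkkkkkkkkkkkkkkkkd-dkdwwwwwwwwwwwwwww
154 wwwwwwwwwwwwwwwwww--ddddkkkkkkkkkkkkkkkkkkkkddddd----wwwwwwwwwwwwwww
156 wwwwww-------------dddddddkdkkkkkkkkkkkkkkkkkkkk--dd-wwwwwwwwwwwwwww
158 wwwwww----d-dd-d---ddddddddddddddddkkkkkkkkkkkkkkkkd-wwwwwwwwwwwwwww
160 wwwwww--------d----dddddddddddddddddddddddkkkkkkkkkkk-wwwwwwwwwwwwww
162 wwwwww------d------ddddddddddddddddddddddddddddkkkkkk-wwwwwwwwwwwwww
164 wwwwww----d--------ddd--dddddddddddddddddddddddd--ddddwwwwwwwwwwwwww
166 wwwwww-------------ddddddd-d-dddddddddddddd--dddd--dddwwwwwww
[... 1013 characters left out ...]
GGGGwwwwwwwwwwww
196 GGGGG--dd----d-d--dkgggggggggggggggggggggggggggggggggGg-wwwwwwwwwwww
198 GGGGGd-d---d--d--dddggggggggggggggggggggggggggggggggggg-wwwwwwwwwwww
200 GGGGGdd------d--dddgGGgggggggggggggggggggggggggggggggggd------wwwwww
202 GGGGGG-----d-d--dddgggggggggggggggggggggggggggggggggggddd--d--------
204 GGGGGG-d----------dggggggggggggggggggggggggggggggggggg--------d-----
206 GGGGGG-d-d--d----ddddddddddddddddddddddddddddgdddd---------d---d----
208 GGGGGGd----------ddddd-d-dddddd--d-ddddddddddd-ddd--------d---dd--d-
210 GGGGGG-----d-d----dddddddddd-dddddddddddddd---ddd---------d-d-ddd-d-
up 7 z(0) 124.3 z(-45) 108.6 z(-90) 92.9 tilt 19.2
lo 30 z(0) 56.7 z(-45) 53.7 z(-90) 50.7 tilt 3.8
```

>>> move_arm(
  steps=[
    [0,0,0.012,0,0],
    [0,0,0.024,0,0],
    [0,0,0.036,0,0],
    [0,0,0.036,0,0],
  ],
)

```text
clock: 22.68
tool_pos: [0.5781, -0.0575, 0.1379]
ee_rot: [-0.0, 0.997, 0.074, -0.0]
contact_force: [0.0, 0.7, 0.2]
width: 0.0004
grasp_force: 0.0
```

>>> move_arm(
  steps=[
    [0,0,0.01,0,0],
    [0,0,0.02,0,0],
    [0,0,0.03,0,0],
    [0,0,0.03,0,0],
  ],
)

```text
clock: 23.18
tool_pos: [0.5781, -0.0576, 0.1344]
ee_rot: [-0.0, 0.997, 0.074, -0.0]
contact_force: [-0.8, -0.6, -0.3]
width: 0.0003
grasp_force: 0.0
```

The probe finds no contact even where the rib must be, so it tells me nothing. I'll regrip, press home once more as a reference picture, release, and compare the measured edges.

>>> move_arm(
  steps=[
    [0,0,-0.2,0,0],
    [0,0,-0.4,0,0],
    [-0.055,0,-0.4,0,0.4],
    [-0.055,0,-0.4,0,0.4],
    [-0.055,0,-0.4,0,0.4],
    [-0.055,0,-0.1,0,0.4],
    [-0.055,0,0.1,0,0.4],
    [-0.055,0,0.23,0,0.4],
    [-0.055,0,0.23,0,0.4],
    [-0.055,0,0.23,0,0],
    [-0.055,0,0.23,0,0],
    [-0.055,0,0.23,0,0],
    [-0.055,0,0.23,0,0],
    [-0.055,0,0.23,0,0],
  ],
)

```text
clock: 24.92
tool_pos: [0.5722, -0.0587, 0.1077]
ee_rot: [0.0, 0.997, 0.074, 0.001]
contact_force: [-0.9, -0.5, 3.7]
width: 0.0097
grasp_force: 30.0
```

```bash
python3 - <<'E'
from edge import *
s=vision.get_image("side");edges(s);go(.571,-.0577,8.5);print(manip.get_state()["grasp_force"])
E
```

```text
up 13 z(0) 110.9 z(-45) 103.6 z(-90) 96.3 tilt 9.2
lo 30 z(0) 56.8 z(-45) 53.7 z(-90) 50.6 tilt 3.9
t 24.975 tcp [ 0.5722 -0.0587  0.1076] yaw 8.524901729703885 width 0.00990834031613917 F [-0.9 -0.   3.9]
shift shares -0.00830438464800156 -0.009384914625877537 turn 0.00021730858638722983
30.000080801546574
```

>>> move_arm(
  steps=[
    [0,0,0.01,0,0],
    [0,0,0.02,0,0],
    [0,0,0.03,0,0],
    [0,0,0.04,0,0],
    [0,0,0.04,0,0],
  ],
)

```text
clock: 25.6
tool_pos: [0.5722, -0.0589, 0.1073]
ee_rot: [0.001, 0.997, 0.075, 0.001]
contact_force: [-15.8, 2.2, 31.0]
width: 0.0098
grasp_force: 30.0
```

```bash
python3 - <<'E'
from edge import *
s=vision.get_image("side");edges(s);go(.571,-.0577,8.5)
E
```

```text
up 12 z(0) 110.5 z(-45) 103.3 z(-90) 96.2 tilt 9.0
lo 30 z(0) 56.5 z(-45) 53.5 z(-90) 50.6 tilt 3.8
t 25.65 tcp [ 0.5723 -0.0589  0.1073] yaw 8.547132786477734 width 0.009575618522659573 F [-15.8   2.6  31.5]
shift shares -0.008827493830242098 -0.011354427928254812 turn 0.00041131115483794556
```

Pressing with 31 N moves nothing: the lower edge stays within 0.3 mm of where it hung when released, so it's on its hard stop. I'll release, retreat, check and hand in.

>>> move_arm(
  steps=[
    [0,0,-0.02,0,0],
    [-0.005,0,-0.03,0,0],
    [-0.005,0,-0.03,0,0],
    [-0.005,0,-0.03,0,0.2],
    [-0.005,0,-0.03,0,0.4],
    [-0.005,0,-0.03,0,0.4],
    [-0.005,0,-0.03,0,0.4],
    [-0.005,0,-0.3,0,0.4],
    [-0.005,0,-0.6,0,0.4],
    [-0.3,0,-0.8,0,0.4],
    [-0.8,0,-0.8,0,0.4],
    [-1,0,-0.8,0,0.4],
    [-1,0,-0.8,0,0.4],
  ],
)

```text
clock: 27.28
tool_pos: [0.4523, -0.0765, 0.1983]
ee_rot: [0.0, 0.997, 0.074, 0.0]
contact_force: [0.6, 0.8, 0.8]
width: 0.0348
grasp_force: 0.0
```

```bash
python3 - <<'E'
from edge import *
s=vision.get_image("side");edges(s);go(.571,-.0577,8.5)
print(manip.sign_off())
E
```

```text
up 21 z(0) 104.7 z(-45) 100.6 z(-90) 96.4 tilt 5.3
lo 30 z(0) 56.7 z(-45) 53.6 z(-90) 50.5 tilt 3.9
t 27.325 tcp [ 0.4533 -0.0765  0.1985] yaw 8.480683443024917 width 0.03452185473480675 F [ 0.3 -0.  -1.1]
shift shares 0.9928857340974803 -0.010494439122225786 turn -0.00016856875968214446
the job is handed in; nothing more can be done
None
```

The green holder is hooked in the larger upright's slot, pressed to its hard stop at about home height and released, and the job was handed in at 27.3 s; it droops about 4° at the front, I never saw the catch lock directly, and the white holder and bottle were not touched.

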